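# Recall the shading preset and start the tattoo power supply

### The job

Get the bench-top tattoo power supply running for a shading test: with the fingertips, press the middle one of its three small square preset keys down and let it come back up, then press its big round start key down and let it come back up. Press gently, just enough to work each key, without shoving or lifting the supply, and leave the other two preset keys, the voltage knob and the things standing round the bench alone. Finish with the hand clear of everything.

Things in the scene. Friction and masses are not known exactly. Their poses are not given: they have to be found in the camera images.
- supply: Tattoo power supply: aluminium wedge-shaped desk box on rubber feet, loose, 1.2 kg; 190 mm wide (its y), 130 mm deep (its x), 34 mm high at the front edge, 69 mm at the rear. Origin: centre of the underside, z up, x from the low front (towards the robot) to the rear. The black panel on top slopes up 15 degrees to the rear: display and knob at the rear, a row of 4 keys in front
- preset1 (a joint): travel of the square preset key at the end of the row (y = +66 mm in the supply's frame), m: 0 up, 0.006 fully down
- preset2 (a joint): travel of the MIDDLE square preset key (y = +30 mm), m: 0 up, 0.006 fully down. The preset to press. All four keys have springs (1.5 N to start, 1.5 N more per mm, 10.5 N at the hard stop), make contact at 2 mm (4.5 N) and return by themselves; a key fully down still stands 3 mm proud of the panel
- preset3 (a joint): travel of the square preset key nearest the start key (y = -6 mm), m: 0 up, 0.006 fully down
- start (a joint): travel of the round start key (y = -60 mm), m: 0 up, 0.006 fully down
- preset1_top (a point): Centre of the top face of a small square preset key, 16 x 16 mm, light grey plastic, standing 9 mm proud of the panel. z points out of the panel (the key is pressed along -z), x up the slope to the display, y along the row. The point moves with the key
- preset2_top (a point): Centre of the top face of a small square preset key, 16 x 16 mm, light grey plastic, standing 9 mm proud of the panel. This is the middle one, 36 mm centre to centre from each of the other two. z points out of the panel (the key is pressed along -z), x up the slope to the display, y along the row. The point moves with the key
- preset3_top (a point): Centre of the top face of a small square preset key, 16 x 16 mm, light grey plastic, standing 9 mm proud of the panel. z points out of the panel (the key is pressed along -z), x up the slope to the display, y along the row. The point moves with the key
- start_top (a point): Centre of the top face of the round start key, 26 mm in diameter, light grey plastic, standing 9 mm proud of the panel, 54 mm from the nearest square key and 62 mm from the knob. z points out of the panel (the key is pressed along -z), x up the slope to the display, y along the row. The point moves with the key
- knob: Voltage knob: aluminium, 30 mm in diameter, standing 18 mm above the panel, 62 mm up the slope from the start key. Origin on its axis at the panel, z out of the panel. Not to be touched
- bottle: White squeeze wash bottle, 64 mm in diameter, 196 mm high with its bent spout (which sticks out 48 mm to its -x), standing loose beside the supply. Origin: centre of its underside
- jar: Open white jar, 82 mm in diameter, 75 mm high, with a blue spatula handle sticking up to 129 mm, standing loose at the other side of the supply. Origin: centre of its underside
- machine: Pen-shaped tattoo machine, 156 mm long, 32 mm thick, lying loose on a low black rest beyond the practice pad at the other end of the bench. Origin under its middle, at the underside of the barrel, x along it to the needle
- dish: Shallow round dish, 84 mm in diameter, 14 mm high, with two ink caps, on the robot's side of the practice pad. Origin: centre of its underside
Mind the look-alikes: they are no part of the job. What is meant by the supply is not blue, and is the smaller of those in its own colour.

How it is judged:
By the outcome, as a careful person would: the job done as asked, in the order asked, and still so for the second after the job is handed in, with the robot touching nothing.
It also fails if it takes over 38 s, if anything falls off the work surface, if the arm or the gripper's body presses on something with over 40 N, if the wrist force passes 120 N, or if a joint passes its speed limit or range.

### The arm

A 6-joint arm with a two-finger parallel gripper is mounted at the origin on the work surface. World frame = base frame: x ahead of the robot, y to its left, z up, the work surface at z = 0. Lengths are in m, angles in rad, forces in N, time in s.
With the tool pointing down it reaches from about 0.25 to 0.725 m from the base axis. Payload 4 kg.
Tool frame: the origin (TCP) lies at the very end of the fingers, on their centre line; the grasp point (between the pads) lies 19 mm behind it; z points along the fingers, y is the line along which they close (so a half turn about z gives the same grasp; the last joint's range is limited). The gripper opens to 85 mm and grips with 20 to 120 N. Pads are 22 mm wide; open, the fingers measure 114 mm over their backs; the gripper's body (76 mm by 85 mm) begins 54 mm behind the grasp point. The pads swing forward as they close: fully open they stand 13 mm farther back than shut.
Start: joints at [-1.138, 0.241, 0.005, 1.335, 0, 1.571], TCP at [0.21, -0.454, 0.231] pointing down, gripper open.
Joint ranges: [-2.72, 2.72], [-1.05, 1.87], [-1.09, 1.28], [-1.99, 2.15], [-1.42, 1.44], [-3.14, 3.14]. Speed limits (rad/s): [2.79, 2.79, 3.14, 3.14, 3.14, 3.14].

### API

Orientations are given as a unit quaternion [x, y, z, w].
In Python, from workcell import monitor, viewer, job gives the robot as it stands.
- The arm moves only by the tool arm_command, never from a script. Its argument "increments" is a list of rows, each an object of numbers: "dx", "dy", "dz": the shift along the tool's x, y, z in cm; "wx", "wy", "wz": the turn, a rotation vector about the tool's x, y, z in rad; "grip": the finger opening in cm, from 0 to 8.54. In form: [{"dx": .., "dy": .., "dz": .., "wx": .., "wy": .., "wz": .., "grip": ..}, ...]. A call has 1 to 10 rows; each row is the pose to reach, as a shift and turn from the pose commanded when the call began, along the tool's axes at that moment; what a row does not reach only later rows make up. A row lasts 1/10 s, in which the tool goes at most 50 mm and 8.59 degrees, less where a joint would pass 70% of its speed; a pose out of reach is approached as far as the arm can. A call with a gripper value outside its range is refused whole. The fingers move at their own pace and stop on an object; the grip force is fixed at half the most. Time passes only in rows, so rows that repeat a pose let the fingers close. It gives the time, the measured TCP pose, the force, the opening and the grip force at its end, in the units of the state.
- monitor.get_obs(): the state, without advancing time (a new reading comes with each control period).
- viewer.camera(name): name is "side" or "top" or "wrist"; returns (picture, depth): 420x560x3 uint8, red, green, blue; 420x560 float32, m along the optical axis (not along the pixel's ray), 0 where there is no reading.
- viewer.get_calibration(name): a dict with "fovy" (degrees; the focal length in pixels is half the picture's height over the tangent of half this angle, whatever the lens; pixels are square), "cx", "cy" (the principal point, pixels), "view" (4x4, takes a point from world to camera coordinates). Camera axes: x right, y up, looking along -z (the intrinsics and any distortion apply to the point x, -y, -z); pixel columns grow to the right and rows downward; lengths in m; the calibration is good to about 2 mm. A picture is of the moment at which its call begins: read the wrist's pose just before it. get_calibration takes no time and is no camera call; for the wrist camera it gives the pose at the moment of the call.
- job.job_done(): hands the job in; it is judged then, once.
The state is a dict: "clock": time; "joint_pos": joint angles; "joint_vel": joint speeds; "tau": joint torques, N m; "eef_pos": TCP position; "tool_rot": TCP orientation; "ft_force": force on the tool from outside, world axes, zero at the start; "ft_torque": the same for the moment, N m; "grip_width": finger opening in m; "grasp_force": force on a finger pad.
Only numpy, scipy, OpenCV 4.12 (cv2) and the standard library are available. Lean on these libraries where they do the work, as an engineer would, in place of code of your own. Each camera call takes 0.05 s, during which the arm holds its last target. There are 200 camera calls.

## Working session

There is one attempt and no reset: what is moved stays moved. The work goes in short steps, Python scripts to look and compute and a tool call to move; the robot and the scene stay as the last step left them, time stands still between calls to the robot, and variables do not carry over. Pictures are saved under pics/ and viewed, at most 10 in all, crops included, and the job is handed in when it is done.

Besides the shell and the picture viewer there is one more tool, called after ">>>" as name(argument=value, ...), one argument or row to a line, values as JSON. arm_command: Moves the arm, as the interface text tells. Its arguments: {"type":"object","properties":{"increments":{"type":"array","items":{"type":"object","properties":{"dx":{"type":"number"},"dy":{"type":"number"},"dz":{"type":"number"},"wx":{"type":"number"},"wy":{"type":"number"},"wz":{"type":"number"},"grip":{"type":"number"}}}}},"required":["increments"]}

```bash
mkdir -p pics; cat > h.py <<'E'
import numpy as np,cv2
from workcell import monitor,viewer,job
def K(c,sh=(420,560)):
    f=sh[0]/2/np.tan(np.radians(c['fovy'])/2); return f
def grab(n):
    c=viewer.get_calibration(n); p,d=viewer.camera(n); np.savez(n+'.npz',p=p,d=d,v=c['view'],k=[K(c),c['cx'],c['cy']]); return p,d,c
def load(n):
    return np.load(n+'.npz')
def world(z,u,v,dep=None):
    f,cx,cy=z['k']; u=np.asarray(u,float);v=np.asarray(v,float)
    if dep is None: dep=z['d'][v.astype(int),u.astype(int)]
    P=np.stack([(u-cx)/f*dep,-(v-cy)/f*dep,-dep,np.ones_like(dep)],-1)
    return (P@np.linalg.inv(z['v']).T)[...,:3]
def proj(z,P):
    f,cx,cy=z['k'];q=z['v']@np.append(P,1); return cx+f*q[0]/-q[2],cy-f*q[1]/-q[2]
E
python3 - <<'E'
from h import *
for n in('top','side'):
    p,d,c=grab(n); cv2.imwrite(f'pics/{n}.png',p[...,::-1]); print({k:v for k,v in c.items()})
print(monitor.get_obs())
E
```

```text
{'fovy': 42.23508320004628, 'cx': 286.196936231152, 'cy': 202.01758157468265, 'view': array([[-1.96373289e-02, -9.99743250e-01, -1.13052997e-02,
        -6.85907128e-04],
       [ 9.88280182e-01, -2.11217696e-02,  1.51182512e-01,
        -5.49544943e-01],
       [-1.51382483e-01, -8.20398299e-03,  9.88441216e-01,
        -1.18934477e+00],
       [ 0.00000000e+00,  0.00000000e+00,  0.00000000e+00,
         1.00000000e+00]])}
{'fovy': 52.69113068780754, 'cx': 284.6994636496733, 'cy': 206.4833395529316, 'view': array([[-0.93441329, -0.35606694, -0.00938832,  0.47978197],
       [ 0.22639359, -0.6140522 ,  0.75609909, -0.18287389],
       [-0.27498681,  0.70438358,  0.65438981, -0.85700338],
       [ 0.        ,  0.        ,  0.        ,  1.        ]])}
{'clock': 0.1, 'joint_pos': array([-1.13800231e+00,  2.41370889e-01,  3.88013696e-03,  1.33520503e+00,
       -2.84181765e-05,  1.57078411e+00]), 'joint_vel': array([-0.00253032, -0.00045282,  0.00323091,  0.00105116, -0.00018387,
       -0.00058318]), 'tau': array([-2.64285500e-04, -3.73137403e+01,  2.53009719e+01,  1.08469545e-02,
       -4.40890085e-05, -2.56181423e-06]), 'eef_pos': array([ 0.20946266, -0.45339602,  0.23049346]), 'tool_rot': array([ 9.76675638e-01,  2.14717946e-01, -2.17789538e-04, -9.24525791e-04]), 'ft_force': array([-0.15994918, -0.47697169, -0.55126526]), 'ft_torque': array([-0.00277305, -0.0352227 ,  0.01664244]), 'grasp_force': 0.0, 'grip_width': 0.08552036640037255}
```

View pics/top.png

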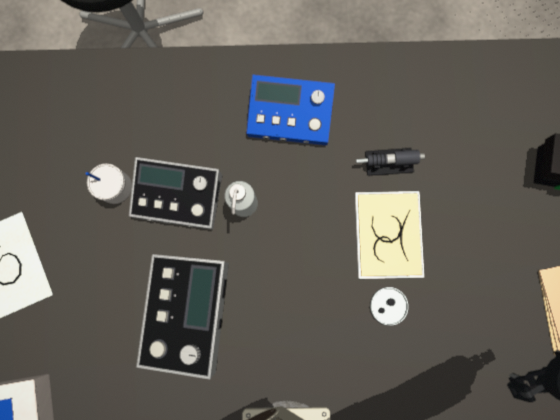

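View pics/side.png

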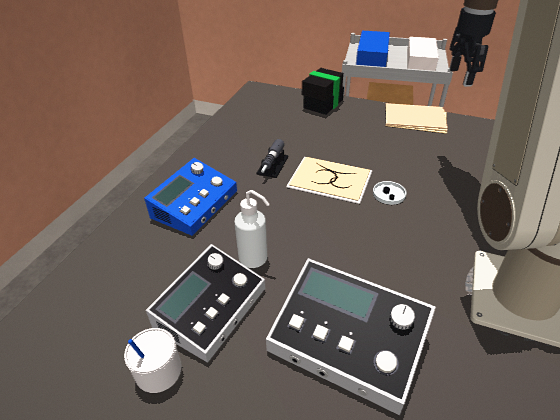

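Three supplies: blue one at top (290,110), not it because it is blue. The big black one is at (181,316) and the small black/aluminium one at (174,193), between jar and bottle. The small black one fits; I'll confirm it in an enlarged crop.

```bash
python3 - <<'E'
from h import *
z=load('top'); p=z['p'][145:240,120:265]
cv2.imwrite('pics/crop.png',cv2.resize(p,None,fx=5.5,fy=5.5,interpolation=cv2.INTER_CUBIC)[...,::-1])
E
```

```text
(no output)
```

View pics/crop.png

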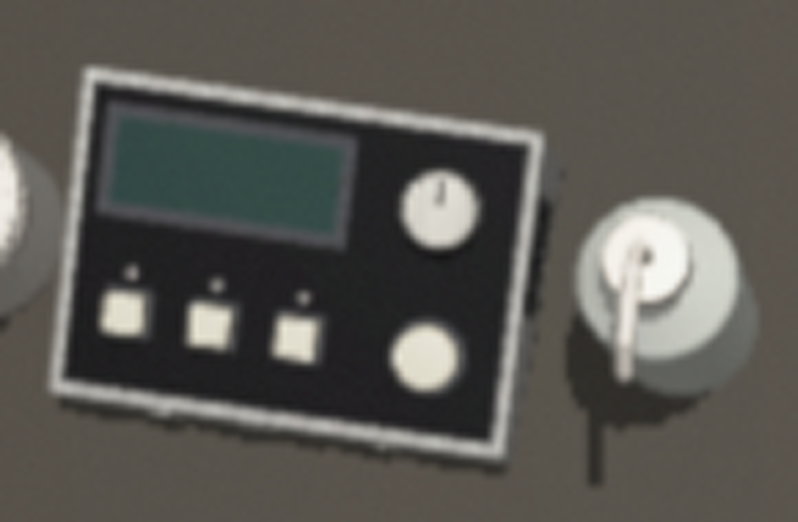

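The crop shows the small black supply in an aluminium frame. Presets are at crop (123,313), (209,326) and (296,338), start at (425,357), knob at (440,210), and bottle at right with its spout tip at (625,378).

```bash
python3 - <<'E'
from h import *
from scipy.optimize import least_squares
from scipy.spatial.transform import Rotation as R
z=load('top')
c={'p1':(123,313),'p2':(209,326),'p3':(296,338),'st':(425,357),'kn':(440,210),'c_rl':(88,68),'c_rr':(543,134),'c_fl':(52,392),'c_fr':(503,458),'bottle':(648,258),'spout':(625,378)}
px={k:(120+(a+.5)/5.5-.5,145+(b+.5)/5.5-.5) for k,(a,b) in c.items()}
for k,(u,v) in px.items():
    ui,vi=round(u),round(v); dep=np.median(z['d'][vi-1:vi+2,ui-1:ui+2])
    print(k,np.round((u,v),1),world(z,u,v,dep).round(4))
# model fit: pose x,y,yaw
s=np.radians(15);n=np.array([-np.sin(s),0,np.cos(s)]);t=np.array([np.cos(s),0,np.sin(s)])
# panel plane at local x: z=.0515+x*tan(15). key slope coordinate a unknown
def pts(a):
    b=np.array([0,0,.0515])+t*a; m={k:b+n*.009+[0,y,0] for k,y in zip(('p1','p2','p3','st'),(.066,.030,-.006,-.06))}
    m['kn']=b+t*.062+n*.018+[0,-.06,0]
    for k,x,y in(('c_rl',.065,.095),('c_rr',.065,-.095),('c_fl',-.065,.095),('c_fr',-.065,-.095)): m[k]=np.array([x,y,.0515+x*np.tan(s)])
    return m
def W(q):return {k:R.from_euler('z',q[2]).apply(v)+[q[0],q[1],0] for k,v in pts(q[3]).items()}
def res(q): return np.concatenate([np.subtract(proj(z,P),px[k]) for k,P in W(q).items()])
r=least_squares(res,[.5,.2,-.1,-.03]);print(r.x.round(4));print(r.fun.reshape(-1,2).round(2))
for k,P in W(r.x).items():print(k,P.round(4))
np.save('pose.npy',r.x)
# side view consistency
zs=load('side');print({k:np.round(proj(zs,P),0) for k,P in W(r.x).items()})
E
```

```text
p1 [142.  201.5] [0.5562 0.3132 0.0506]
p2 [157.6 203.9] [0.5499 0.2774 0.0518]
p3 [173.4 206. ] [0.5443 0.2419 0.0508]
st [196.9 209.5] [0.5352 0.1888 0.0519]
kn [199.6 182.8] [0.5915 0.179  0.0753]
c_rl [135.6 157. ] [6.719e-01 3.446e-01 1.000e-04]
c_rr [218.3 169. ] [ 0.6387  0.1477 -0.0015]
c_fl [129.  215.9] [ 0.5311  0.3572 -0.0012]
c_fr [211.  227.9] [0.4965 0.1615 0.0204]
bottle [237.4 191.5] [0.5525 0.0852 0.1757]
spout [233.2 213.3] [0.5085 0.0941 0.1735]
[ 0.575   0.2423 -0.1679 -0.0292]
[[ 0.03  0.02]
 [ 0.08 -0.04]
 [-0.01  0.1 ]
 [ 0.17  0.12]
 [-0.03 -0.16]
 [-0.28  0.05]
 [ 0.18  0.07]
 [-0.14 -0.17]
 [-0.01  0.  ]]
p1 [0.5558 0.3125 0.0526]
p2 [0.5498 0.277  0.0526]
p3 [0.5438 0.2415 0.0526]
st [0.5348 0.1883 0.0526]
kn [0.5915 0.1787 0.0774]
c_rl [0.6549 0.3252 0.0689]
c_rr [0.6232 0.1378 0.0689]
c_fl [0.5267 0.3469 0.0341]
c_fr [0.495  0.1595 0.0341]
{'p1': array([200., 324.]), 'p2': array([212., 309.]), 'p3': array([224., 295.]), 'st': array([240., 276.]), 'kn': array([216., 257.]), 'c_rl': array([147., 308.]), 'c_rr': array([212., 242.]), 'c_fl': array([206., 351.]), 'c_fr': array([265., 277.])}
```

Fit residuals are ≤0.3 px. The key heights agree with depth to 2 mm and the side projection lands on the same keys. Now I'll plan the hover.

```bash
cat >> h.py <<'E'
from scipy.spatial.transform import Rotation as R
q=None
try:
    q=np.load('pose.npy')
except Exception: pass
S=np.radians(15)
def Rt(): # tool: x up the slope, z into panel
    return R.from_euler('z',q[2])*R.from_matrix(np.array([[np.cos(S),0,np.sin(S)],[0,-1,0],[np.sin(S),0,-np.cos(S)]]))
KEY={'p2':np.array([.5498,.2770,.0526]),'st':np.array([.5348,.1883,.0526])}
def go(P):
    o=monitor.get_obs(); r=R.from_quat(o['tool_rot'])
    print('t',o['clock'],'shift cm',(r.inv().apply(P-o['eef_pos'])*100).round(2),'turn',(r.inv()*Rt()).as_rotvec().round(4),'f',o['ft_force'].round(2),'fn',(o['ft_force']@Rt().apply([0,0,-1])).round(2),'pos',o['eef_pos'].round(4))
E
python3 - <<'E'
from h import *
n=Rt().apply([0,0,-1]);print(n)
z=load('top')
print('jar',world(z,106,182).round(3))
go(KEY['p2']+n*.2+[0,0,.03])
E
```

```text
[-0.25518097  0.04324315  0.96592583]
jar [0.599 0.389 0.07 ]
t 0.1 shift cm [ 57.26 -54.96  -4.43] turn [-0.0804  0.2545  0.597 ] f [-0.16 -0.48 -0.55] fn -0.51 pos [ 0.2095 -0.4534  0.2305]
```

>>> arm_command(
  increments=[
    {"dz": -5, "grip": 0},
    {"dx": 28, "dy": -27, "dz": -5, "wx": -0.04, "wy": 0.127, "wz": 0.3, "grip": 0},
    {"dx": 28, "dy": -27, "dz": -5, "wx": -0.04, "wy": 0.127, "wz": 0.3, "grip": 0},
    {"dx": 28, "dy": -27, "dz": -5, "wx": -0.04, "wy": 0.127, "wz": 0.3, "grip": 0},
    {"dx": 28, "dy": -27, "dz": -5, "wx": -0.04, "wy": 0.127, "wz": 0.3, "grip": 0},
    {"dx": 28, "dy": -27, "dz": -5, "wx": -0.04, "wy": 0.127, "wz": 0.3, "grip": 0},
    {"dx": 28, "dy": -27, "dz": -5, "wx": -0.04, "wy": 0.127, "wz": 0.3, "grip": 0},
    {"dx": 28, "dy": -27, "dz": -5, "wx": -0.04, "wy": 0.127, "wz": 0.3, "grip": 0},
    {"dx": 28, "dy": -27, "dz": -5, "wx": -0.04, "wy": 0.127, "wz": 0.3, "grip": 0},
    {"dx": 28, "dy": -27, "dz": -5, "wx": -0.04, "wy": 0.127, "wz": 0.3, "grip": 0},
  ],
)

```text
validation failed for argument at $.in...
```

```bash
python3 - <<'E'
from h import *
n=Rt().apply([0,0,-1])
go(KEY['p2']+n*.2+[0,0,.03])
E
```

```text
t 0.1 shift cm [ 57.26 -54.96  -4.43] turn [-0.0804  0.2545  0.597 ] f [-0.16 -0.48 -0.55] fn -0.51 pos [ 0.2095 -0.4534  0.2305]
```

>>> arm_command(
  increments=[
    {"dx": 0, "dy": 0, "dz": -5, "wx": 0, "wy": 0, "wz": 0, "grip": 0},
    {"dx": 28, "dy": -27, "dz": -5, "wx": -0.04, "wy": 0.127, "wz": 0.3, "grip": 0},
    {"dx": 28, "dy": -27, "dz": -5, "wx": -0.04, "wy": 0.127, "wz": 0.3, "grip": 0},
    {"dx": 28, "dy": -27, "dz": -5, "wx": -0.04, "wy": 0.127, "wz": 0.3, "grip": 0},
    {"dx": 28, "dy": -27, "dz": -5, "wx": -0.04, "wy": 0.127, "wz": 0.3, "grip": 0},
    {"dx": 28, "dy": -27, "dz": -5, "wx": -0.04, "wy": 0.127, "wz": 0.3, "grip": 0},
    {"dx": 28, "dy": -27, "dz": -5, "wx": -0.04, "wy": 0.127, "wz": 0.3, "grip": 0},
    {"dx": 28, "dy": -27, "dz": -5, "wx": -0.04, "wy": 0.127, "wz": 0.3, "grip": 0},
    {"dx": 28, "dy": -27, "dz": -5, "wx": -0.04, "wy": 0.127, "wz": 0.3, "grip": 0},
    {"dx": 28, "dy": -27, "dz": -5, "wx": -0.04, "wy": 0.127, "wz": 0.3, "grip": 0},
  ],
)

```text
clock: 1.1
eef_pos: [0.3514, -0.0871, 0.2812]
tool_rot: [0.995, 0.071, 0.066, 0.005]
ft_force: [0.2, -0.1, 0.1]
grip_width: -0.0001
grasp_force: 0.0
```

```bash
python3 - <<'E'
from h import *
n=Rt().apply([0,0,-1])
go(KEY['p2']+n*.2+[0,0,.03])
E
```

```text
t 1.1 shift cm [ 19.66 -34.84   2.47] turn [-0.0417  0.1263  0.3067] f [ 0.21 -0.05  0.06] fn 0.0 pos [ 0.3514 -0.0871  0.2812]
```

>>> arm_command(
  increments=[
    {"dx": 19.7, "dy": -34.8, "dz": 2.5, "wx": -0.042, "wy": 0.126, "wz": 0.307, "grip": 0},
    {"dx": 19.7, "dy": -34.8, "dz": 2.5, "wx": -0.042, "wy": 0.126, "wz": 0.307, "grip": 0},
    {"dx": 19.7, "dy": -34.8, "dz": 2.5, "wx": -0.042, "wy": 0.126, "wz": 0.307, "grip": 0},
    {"dx": 19.7, "dy": -34.8, "dz": 2.5, "wx": -0.042, "wy": 0.126, "wz": 0.307, "grip": 0},
    {"dx": 19.7, "dy": -34.8, "dz": 2.5, "wx": -0.042, "wy": 0.126, "wz": 0.307, "grip": 0},
    {"dx": 19.7, "dy": -34.8, "dz": 2.5, "wx": -0.042, "wy": 0.126, "wz": 0.307, "grip": 0},
    {"dx": 19.7, "dy": -34.8, "dz": 2.5, "wx": -0.042, "wy": 0.126, "wz": 0.307, "grip": 0},
    {"dx": 19.7, "dy": -34.8, "dz": 2.5, "wx": -0.042, "wy": 0.126, "wz": 0.307, "grip": 0},
    {"dx": 19.7, "dy": -34.8, "dz": 2.5, "wx": -0.042, "wy": 0.126, "wz": 0.307, "grip": 0},
    {"dx": 19.7, "dy": -34.8, "dz": 2.5, "wx": -0.042, "wy": 0.126, "wz": 0.307, "grip": 0},
  ],
)

```text
clock: 2.1
eef_pos: [0.4388, -0.0475, 0.2764]
tool_rot: [0.99, -0.06, 0.13, -0.004]
ft_force: [0.1, 0.2, -0.0]
grip_width: -0.0
grasp_force: 0.0
```

```bash
python3 - <<'E'
from h import *
n=Rt().apply([0,0,-1])
go(KEY['p2']+n*.03)
p,d,c=grab('wrist');cv2.imwrite('pics/w1.png',p[...,::-1]); z=load('wrist')
print({k:np.round(proj(z,P)) for k,P in KEY.items()})
E
```

```text
t 2.1 shift cm [  1.02 -33.1   21.23] turn [-0.0355  0.0018  0.0428] f [ 0.08  0.24 -0.01] fn -0.02 pos [ 0.4388 -0.0475  0.2764]
{'p2': array([-43., 160.]), 'st': array([ 43., 165.])}
```

View pics/w1.png

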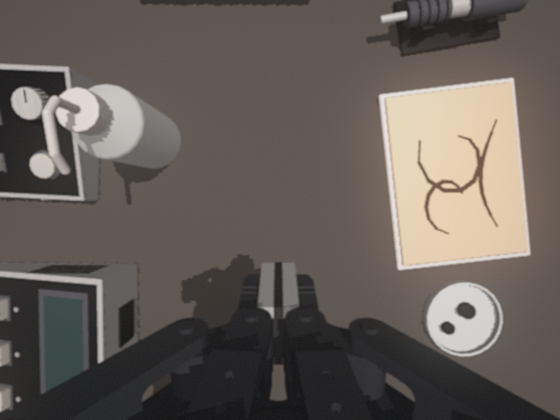

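The wrist view shows the start key at (43,165), exactly where predicted. The arm was slow to get there, so I'll check the joints.

```bash
python3 - <<'E'
from h import *
n=Rt().apply([0,0,-1])
o=monitor.get_obs();print(o['joint_pos'].round(3),o['joint_vel'].round(3))
go(KEY['p2']+n*.2+[0,0,.03])
E
```

```text
[-0.124 -0.099 -0.284  1.125  0.024  3.141] [ 0.001 -0.015 -0.01   0.007  0.    -0.   ]
t 2.15 shift cm [  1.73 -33.77   1.34] turn [-0.0356  0.0013  0.043 ] f [ 0.98 -0.58  0.32] fn 0.03 pos [ 0.4393 -0.0475  0.2764]
```

J6 hit its range limit. A quarter turn puts it mid-range, with the closing axis up the slope.

```bash
python3 - <<'E'
s=open('h.py').read()
s=s.replace("[[np.cos(S),0,np.sin(S)],[0,-1,0],[np.sin(S),0,-np.cos(S)]]","[[0,np.cos(S),np.sin(S)],[1,0,0],[0,np.sin(S),-np.cos(S)]]")
open('h.py','w').write(s)
from h import *
n=Rt().apply([0,0,-1]);print(n)
go(KEY['p2']+n*.2+[0,0,.03])
E
```

```text
[-0.25518097  0.04324315  0.96592583]
t 2.15 shift cm [  1.73 -33.77   1.34] turn [-0.0288 -0.0268 -1.5276] f [ 0.98 -0.58  0.32] fn 0.03 pos [ 0.4393 -0.0475  0.2764]
```

>>> arm_command(
  increments=[
    {"dx": 1.7, "dy": -33.8, "dz": 1.3, "wx": -0.029, "wy": -0.027, "wz": -1.528, "grip": 0},
    {"dx": 1.7, "dy": -33.8, "dz": 1.3, "wx": -0.029, "wy": -0.027, "wz": -1.528, "grip": 0},
    {"dx": 1.7, "dy": -33.8, "dz": 1.3, "wx": -0.029, "wy": -0.027, "wz": -1.528, "grip": 0},
    {"dx": 1.7, "dy": -33.8, "dz": 1.3, "wx": -0.029, "wy": -0.027, "wz": -1.528, "grip": 0},
    {"dx": 1.7, "dy": -33.8, "dz": 1.3, "wx": -0.029, "wy": -0.027, "wz": -1.528, "grip": 0},
    {"dx": 1.7, "dy": -33.8, "dz": 1.3, "wx": -0.029, "wy": -0.027, "wz": -1.528, "grip": 0},
    {"dx": 1.7, "dy": -33.8, "dz": 1.3, "wx": -0.029, "wy": -0.027, "wz": -1.528, "grip": 0},
    {"dx": 1.7, "dy": -33.8, "dz": 1.3, "wx": -0.029, "wy": -0.027, "wz": -1.528, "grip": 0},
    {"dx": 1.7, "dy": -33.8, "dz": 1.3, "wx": -0.029, "wy": -0.027, "wz": -1.528, "grip": 0},
    {"dx": 1.7, "dy": -33.8, "dz": 1.3, "wx": -0.029, "wy": -0.027, "wz": -1.528, "grip": 0},
  ],
)

```text
clock: 3.15
eef_pos: [0.4974, 0.2869, 0.2757]
tool_rot: [0.764, 0.632, 0.085, 0.098]
ft_force: [-0.3, -0.7, -0.9]
grip_width: -0.0001
grasp_force: 0.0
```

```bash
python3 - <<'E'
from h import *
n=Rt().apply([0,0,-1])
o=monitor.get_obs();print(o['joint_pos'].round(3),o['joint_vel'].round(3))
go(KEY['p2']+n*.2+[0,0,.03])
E
```

```text
[ 0.62   0.224  0.068  1.229 -0.184  2.362] [ 1.400e-02 -4.000e-03 -6.000e-03  1.000e-03 -4.400e-02 -1.461e+00]
t 3.15 shift cm [-0.09  0.16  0.03] turn [-0.0013  0.0002 -0.0205] f [-0.26 -0.69 -0.92] fn -0.86 pos [0.4974 0.2869 0.2757]
```

Finish the turn, and descend to about 3 cm above the key.

>>> arm_command(
  increments=[
    {"dx": 0, "dy": 0, "dz": 0, "wx": 0, "wy": 0, "wz": -0.03, "grip": 0},
    {"dx": 0, "dy": 0, "dz": 0, "wx": 0, "wy": 0, "wz": -0.03, "grip": 0},
  ],
)

```text
clock: 3.35
eef_pos: [0.4974, 0.2863, 0.276]
tool_rot: [0.757, 0.641, 0.084, 0.099]
ft_force: [-1.0, 0.9, -0.6]
grip_width: -0.0001
grasp_force: 0.0
```

```bash
python3 - <<'E'
from h import *
n=Rt().apply([0,0,-1])
go(KEY['p2']+n*.03)
p,d,c=grab('wrist');cv2.imwrite('pics/w2.png',p[...,::-1]); z=load('wrist')
print({k:np.round(proj(z,P)) for k,P in KEY.items()},np.round(proj(z,monitor.get_obs()['eef_pos'])))
E
```

```text
t 3.35 shift cm [-0.05 -0.63 19.96] turn [-0.001  -0.0002  0.0021] f [-1.03  0.91 -0.56] fn -0.24 pos [0.4974 0.2863 0.276 ]
{'p2': array([272., 173.]), 'st': array([272., 255.])} [278. 281.]
```

View pics/w2.png

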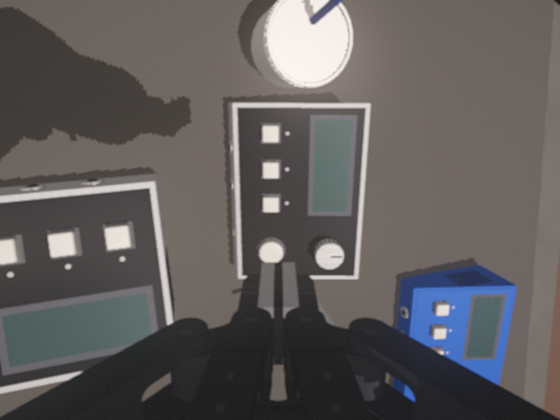

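The wrist view shows presets at (271,134), (271,170) and (271,204), and start at (271,252). That is within 3 px (~3 mm along the row) of the prediction, so I'll shift 1.5 mm. Descend to 10 mm above preset2.

>>> arm_command(
  increments=[
    {"dx": 0.1, "dy": -0.6, "dz": 5, "wx": 0, "wy": 0, "wz": 0, "grip": 0},
    {"dx": 0.1, "dy": -0.6, "dz": 10, "wx": 0, "wy": 0, "wz": 0, "grip": 0},
    {"dx": 0.1, "dy": -0.6, "dz": 15, "wx": 0, "wy": 0, "wz": 0, "grip": 0},
    {"dx": 0.1, "dy": -0.6, "dz": 19, "wx": 0, "wy": 0, "wz": 0, "grip": 0},
    {"dx": 0.1, "dy": -0.6, "dz": 21, "wx": 0, "wy": 0, "wz": 0, "grip": 0},
    {"dx": 0.1, "dy": -0.6, "dz": 22, "wx": 0, "wy": 0, "wz": 0, "grip": 0},
    {"dx": 0.1, "dy": -0.6, "dz": 22, "wx": 0, "wy": 0, "wz": 0, "grip": 0},
    {"dx": 0.1, "dy": -0.6, "dz": 22, "wx": 0, "wy": 0, "wz": 0, "grip": 0},
  ],
)

```text
clock: 4.2
eef_pos: [0.5488, 0.2792, 0.0634]
tool_rot: [0.757, 0.64, 0.085, 0.1]
ft_force: [-0.2, 0.2, -0.3]
grip_width: -0.0002
grasp_force: 0.0
```

```bash
python3 - <<'E'
from h import *
go(KEY['p2'])
p,d,c=grab('side');p=p[200:380,100:340]; cv2.imwrite('pics/s2.png',cv2.resize(p,None,fx=3.2,fy=3.2,interpolation=cv2.INTER_CUBIC)[...,::-1])
E
```

```text
t 4.2 shift cm [-0.2  -0.15  1.08] turn [ 0.0008 -0.0016  0.0014] f [-0.22  0.22 -0.31] fn -0.23 pos [0.5488 0.2792 0.0634]
```

View pics/s2.png

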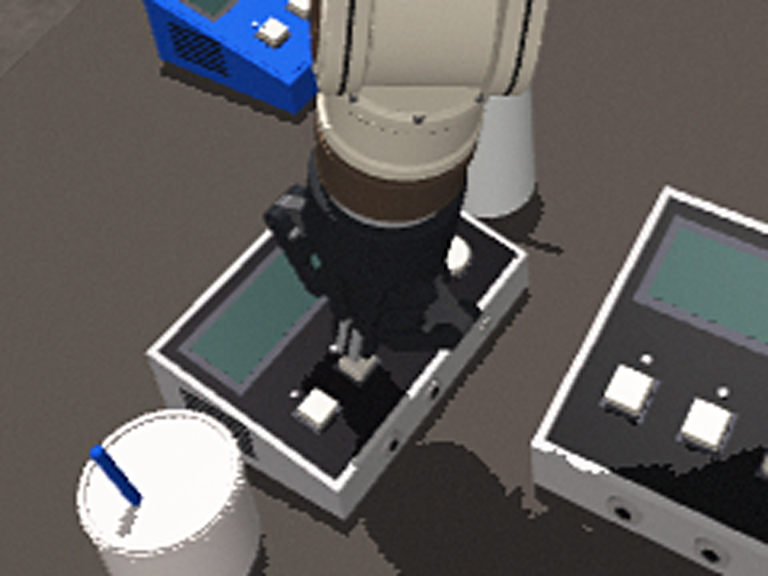

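The fingertips stand over the middle key at crop (358,365), with preset1 at (318,410) free. Approach it.

>>> arm_command(
  increments=[
    {"dx": -0.05, "dy": -0.1, "dz": 0.4, "wx": 0, "wy": 0, "wz": 0, "grip": 0},
    {"dx": -0.05, "dy": -0.1, "dz": 0.8, "wx": 0, "wy": 0, "wz": 0, "grip": 0},
    {"dx": -0.05, "dy": -0.1, "dz": 0.9, "wx": 0, "wy": 0, "wz": 0, "grip": 0},
    {"dx": -0.05, "dy": -0.1, "dz": 1.0, "wx": 0, "wy": 0, "wz": 0, "grip": 0},
    {"dx": -0.05, "dy": -0.1, "dz": 1.1, "wx": 0, "wy": 0, "wz": 0, "grip": 0},
    {"dx": -0.05, "dy": -0.1, "dz": 1.1, "wx": 0, "wy": 0, "wz": 0, "grip": 0},
    {"dx": -0.05, "dy": -0.1, "dz": 1.1, "wx": 0, "wy": 0, "wz": 0, "grip": 0},
  ],
)

```text
clock: 4.95
eef_pos: [0.5497, 0.2778, 0.0514]
tool_rot: [0.757, 0.641, 0.084, 0.099]
ft_force: [-1.8, -0.7, 3.5]
grip_width: -0.0001
grasp_force: 1.6
```

```bash
python3 - <<'E'
from h import *
go(KEY['p2'])
E
```

```text
t 4.95 shift cm [-0.08  0.05 -0.11] turn [-0.0007 -0.0003  0.0019] f [-1.78 -0.7   3.48] fn 3.78 pos [0.5497 0.2778 0.0514]
```

>>> arm_command(
  increments=[
    {"dx": 0, "dy": 0, "dz": 0.1, "wx": 0, "wy": 0, "wz": 0, "grip": 0},
    {"dx": 0, "dy": 0, "dz": 0.2, "wx": 0, "wy": 0, "wz": 0, "grip": 0},
    {"dx": 0, "dy": 0, "dz": 0.25, "wx": 0, "wy": 0, "wz": 0, "grip": 0},
    {"dx": 0, "dy": 0, "dz": 0.25, "wx": 0, "wy": 0, "wz": 0, "grip": 0},
    {"dx": 0, "dy": 0, "dz": 0.25, "wx": 0, "wy": 0, "wz": 0, "grip": 0},
  ],
)

```text
clock: 5.45
eef_pos: [0.5503, 0.2777, 0.0491]
tool_rot: [0.757, 0.641, 0.084, 0.099]
ft_force: [-4.4, -1.3, 6.5]
grip_width: 0.0002
grasp_force: 3.4
```

```bash
python3 - <<'E'
from h import *
go(KEY['p2'])
E
```

```text
t 5.45 shift cm [-0.08  0.05 -0.35] turn [-0.0007 -0.0004  0.002 ] f [-4.43 -1.28  6.54] fn 7.39 pos [0.5503 0.2777 0.0491]
```

Pressed about 3.9 mm (7.4 N). Retract to clear.

>>> arm_command(
  increments=[
    {"dx": 0, "dy": 0, "dz": -0.3, "wx": 0, "wy": 0, "wz": 0, "grip": 0},
    {"dx": 0, "dy": 0, "dz": -1, "wx": 0, "wy": 0, "wz": 0, "grip": 0},
    {"dx": 0, "dy": 0, "dz": -3, "wx": 0, "wy": 0, "wz": 0, "grip": 0},
    {"dx": 0, "dy": 0, "dz": -4, "wx": 0, "wy": 0, "wz": 0, "grip": 0},
    {"dx": -4.5, "dy": 0.05, "dz": -4, "wx": 0, "wy": 0, "wz": 0, "grip": 0},
    {"dx": -9, "dy": 0.05, "dz": -4, "wx": 0, "wy": 0, "wz": 0, "grip": 0},
    {"dx": -9, "dy": 0.05, "dz": -4, "wx": 0, "wy": 0, "wz": 0, "grip": 0},
    {"dx": -9, "dy": 0.05, "dz": -4, "wx": 0, "wy": 0, "wz": 0, "grip": 0},
  ],
)

```text
clock: 6.25
eef_pos: [0.5261, 0.1897, 0.0879]
tool_rot: [0.757, 0.64, 0.084, 0.1]
ft_force: [0.7, 0.8, 0.2]
grip_width: -0.0001
grasp_force: 0.0
```

```bash
python3 - <<'E'
from h import *
go(KEY['st'])
a=load('top')['p'].copy();p,d,c=grab('top')
i=np.hstack([a[150:240,80:265],p[150:240,80:265]]); cv2.imwrite('pics/t2.png',cv2.resize(i,None,fx=2.15,fy=3,interpolation=cv2.INTER_CUBIC)[...,::-1])
p,d,c=grab('wrist');cv2.imwrite('pics/w3.png',p[...,::-1]); z=load('wrist')
print({k:np.round(proj(z,P)) for k,P in KEY.items()})
E
```

```text
t 6.25 shift cm [ 0.01 -0.06  3.64] turn [-0.0001 -0.0004 -0.0003] f [0.7  0.77 0.18] fn 0.03 pos [0.5261 0.1897 0.0879]
{'p2': array([276.,  62.]), 'st': array([276., 249.])}
```

View pics/w3.png

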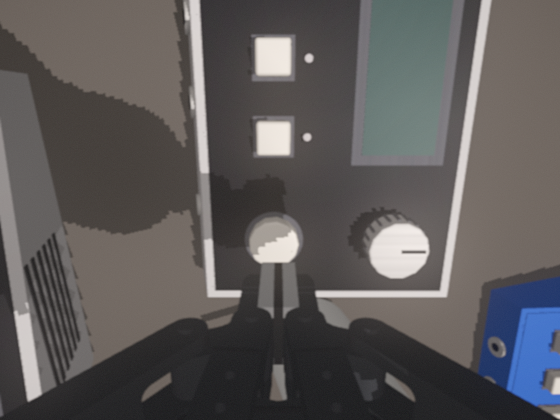

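View pics/t2.png

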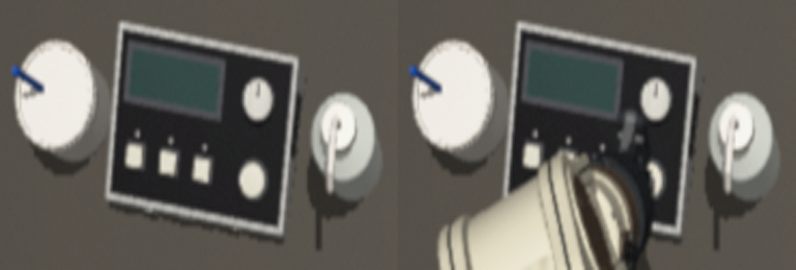

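The supply has not moved (both top crops agree), and the wrist view shows start at about (274,242) in front of the tip. I'll shift +2 mm along the row and press.

>>> arm_command(
  increments=[
    {"dx": 0.2, "dy": -0.05, "dz": 1.5, "wx": 0, "wy": 0, "wz": 0, "grip": 0},
    {"dx": 0.2, "dy": -0.05, "dz": 2.8, "wx": 0, "wy": 0, "wz": 0, "grip": 0},
    {"dx": 0.2, "dy": -0.05, "dz": 3.2, "wx": 0, "wy": 0, "wz": 0, "grip": 0},
    {"dx": 0.2, "dy": -0.05, "dz": 3.5, "wx": 0, "wy": 0, "wz": 0, "grip": 0},
    {"dx": 0.2, "dy": -0.05, "dz": 3.6, "wx": 0, "wy": 0, "wz": 0, "grip": 0},
    {"dx": 0.2, "dy": -0.05, "dz": 3.7, "wx": 0, "wy": 0, "wz": 0, "grip": 0},
    {"dx": 0.2, "dy": -0.05, "dz": 3.7, "wx": 0, "wy": 0, "wz": 0, "grip": 0},
    {"dx": 0.2, "dy": -0.05, "dz": 3.7, "wx": 0, "wy": 0, "wz": 0, "grip": 0},
  ],
)

```text
clock: 7.15
eef_pos: [0.5351, 0.1912, 0.0521]
tool_rot: [0.757, 0.641, 0.084, 0.099]
ft_force: [-2.2, 0.2, 2.7]
grip_width: 0.0001
grasp_force: 1.1
```

```bash
python3 - <<'E'
from h import *
go(KEY['st'])
E
```

```text
t 7.15 shift cm [-0.29  0.03 -0.04] turn [-0.0004 -0.0008  0.0019] f [-2.18  0.21  2.75] fn 3.22 pos [0.5351 0.1912 0.0521]
```

>>> arm_command(
  increments=[
    {"dx": 0, "dy": 0, "dz": 0.1, "wx": 0, "wy": 0, "wz": 0, "grip": 0},
    {"dx": 0, "dy": 0, "dz": 0.2, "wx": 0, "wy": 0, "wz": 0, "grip": 0},
    {"dx": 0, "dy": 0, "dz": 0.28, "wx": 0, "wy": 0, "wz": 0, "grip": 0},
    {"dx": 0, "dy": 0, "dz": 0.28, "wx": 0, "wy": 0, "wz": 0, "grip": 0},
    {"dx": 0, "dy": 0, "dz": 0.28, "wx": 0, "wy": 0, "wz": 0, "grip": 0},
  ],
)

```text
clock: 7.65
eef_pos: [0.536, 0.1911, 0.0495]
tool_rot: [0.757, 0.641, 0.084, 0.099]
ft_force: [-3.4, 0.5, 4.9]
grip_width: -0.0
grasp_force: 3.2
```

```bash
python3 - <<'E'
from h import *
go(KEY['st'])
E
```

```text
t 7.65 shift cm [-0.3   0.01 -0.32] turn [-0.0002 -0.0008  0.0019] f [-3.37  0.46  4.89] fn 5.6 pos [0.536  0.1911 0.0495]
```

Add a little margin, then retract.

>>> arm_command(
  increments=[
    {"dx": 0, "dy": 0, "dz": 0.08, "wx": 0, "wy": 0, "wz": 0, "grip": 0},
    {"dx": 0, "dy": 0, "dz": 0.08, "wx": 0, "wy": 0, "wz": 0, "grip": 0},
    {"dx": 0, "dy": 0, "dz": 0.08, "wx": 0, "wy": 0, "wz": 0, "grip": 0},
  ],
)

```text
clock: 7.95
eef_pos: [0.5362, 0.1911, 0.0488]
tool_rot: [0.757, 0.641, 0.084, 0.099]
ft_force: [-4.4, 1.1, 6.3]
grip_width: -0.0002
grasp_force: 3.7
```

>>> arm_command(
  increments=[
    {"dx": 0, "dy": 0, "dz": -0.3, "wx": 0, "wy": 0, "wz": 0, "grip": 0},
    {"dx": 0, "dy": 0, "dz": -1, "wx": 0, "wy": 0, "wz": 0, "grip": 0},
    {"dx": 0, "dy": 0, "dz": -4, "wx": 0, "wy": 0, "wz": 0, "grip": 0},
    {"dx": 0, "dy": 0, "dz": -9, "wx": 0, "wy": 0, "wz": 0, "grip": 0},
    {"dx": 0, "dy": 0, "dz": -14, "wx": 0, "wy": 0, "wz": 0, "grip": 0},
    {"dx": 0, "dy": 0, "dz": -19, "wx": 0, "wy": 0, "wz": 0, "grip": 0},
    {"dx": 0, "dy": -4, "dz": -22, "wx": 0, "wy": 0, "wz": 0, "grip": 0},
    {"dx": 0, "dy": -6, "dz": -22, "wx": 0, "wy": 0, "wz": 0, "grip": 0},
    {"dx": 0, "dy": -6, "dz": -22, "wx": 0, "wy": 0, "wz": 0, "grip": 0},
    {"dx": 0, "dy": -6, "dz": -22, "wx": 0, "wy": 0, "wz": 0, "grip": 0},
  ],
)

```text
clock: 8.95
eef_pos: [0.4232, 0.2099, 0.2455]
tool_rot: [0.757, 0.641, 0.084, 0.1]
ft_force: [-0.1, -0.3, 0.2]
grip_width: 0.0002
grasp_force: 0.0
```

```bash
python3 - <<'E'
from h import *
go(KEY['st'])
p,d,c=grab('side');p=p[160:400,100:420]; cv2.imwrite('pics/s3.png',cv2.resize(p,None,fx=2.4,fy=2.4,interpolation=cv2.INTER_CUBIC)[...,::-1])
E
```

```text
t 8.95 shift cm [-0.28  5.97 21.57] turn [ 0.0005 -0.0004  0.0022] f [-0.07 -0.26  0.2 ] fn 0.2 pos [0.4232 0.2099 0.2455]
```

View pics/s3.png

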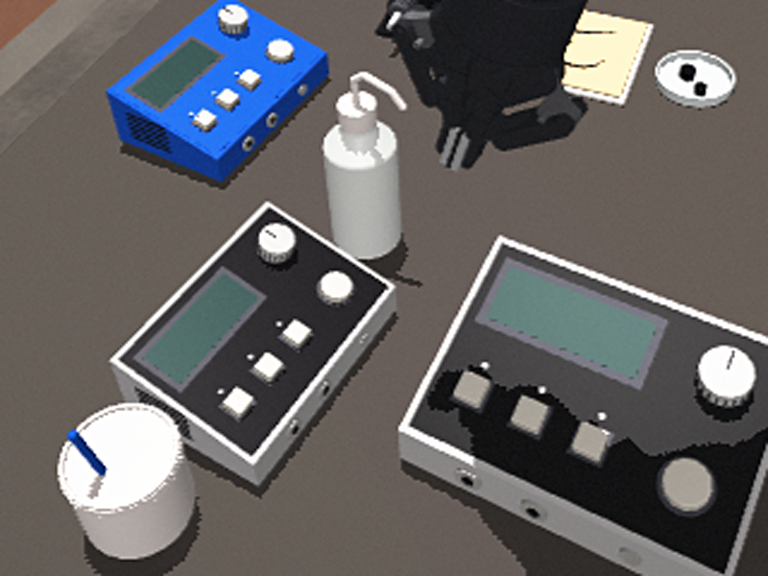

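The hand is clear, all four keys are up (start at crop (336,287), preset2 at (266,366)), and nothing is displaced. Hand in.

```bash
python3 -c "
from workcell import job
print(job.job_done())"
```

```text
the job is handed in; nothing more can be done
None
```

I pressed the middle preset key (about 3.9 mm down by the spring force), then the start key (about 4 mm). Both came back up, the supply and everything around it stayed put, the hand finished clear, and I handed the job in at about 9 s; no verdict came back.

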